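# Find the socket that fits the rotator nut

## Task

Three look-alike hand sockets stand mouth-down in the wells of the grey holder, and only one of them fits the hex nut in the middle of the small tube rotator: try them on the nut until you find it, and stand every socket that does not fit back upright in a well of the holder. Finish while still holding the fitting socket in the gripper, upright and fully down over the nut, ready to undo it. Leave the dropper bottle, timer, carton and marker where they are.

Things in the scene. Friction and masses are not known exactly. Their poses are not given: they have to be found in the camera images.
- nut (a point): Hex nut, fixed: point on its axis at its foot, on the washer, 70 mm above the table; z up. 24 mm across flats (two flats face +-x), six-sided for 12 mm, then a 3 mm bevel (24 to 19 mm wide), then a thread stub 10 mm wide, 4 mm high. A fitting socket comes down till its mouth is on the washer; one that does not fit, or is turned wrongly, stops 12 to 15 mm higher.
- rotator: Fixed tube rotator: round white housing 160 mm wide with a front panel at -x, aluminium rotor disc 126 mm wide (it does not turn) with the nut and a 52 mm washer in the middle. Origin under its centre, on the table. The fitting socket has 1 mm play each side on the nut and goes on within about 10 degrees of yaw, every 60 degrees alike.
- socket_a_mid (a point): Hand socket, mid point: on its axis, 37.5 mm above its mouth; z up the axis. Steel hexagon 38 mm across flats (two flats face +-x), 30 mm tall, with a black grip block on top, 24 mm along x, 34 along y, from 30 to 75 mm above the mouth. All three look alike; one has an opening that fits the nut, two are too small to go on; which is not told: try them.
- socket_b_mid (a point): Hand socket, mid point: on its axis, 37.5 mm above its mouth; z up the axis. Steel hexagon 38 mm across flats (two flats face +-x), 30 mm tall, with a black grip block on top, 24 mm along x, 34 along y, from 30 to 75 mm above the mouth. All three look alike; one has an opening that fits the nut, two are too small to go on; which is not told: try them.
- socket_c_mid (a point): Hand socket, mid point: on its axis, 37.5 mm above its mouth; z up the axis. Steel hexagon 38 mm across flats (two flats face +-x), 30 mm tall, with a black grip block on top, 24 mm along x, 34 along y, from 30 to 75 mm above the mouth. All three look alike; one has an opening that fits the nut, two are too small to go on; which is not told: try them.
- well_1 (a point): Well of the holder: round, 48 mm wide, 10 mm deep; point at the centre of its floor, 6 mm above the table, where a standing socket's mouth rests (so its mid point is then 37.5 mm above this point).
- well_2 (a point): Well of the holder: round, 48 mm wide, 10 mm deep; point at the centre of its floor, 6 mm above the table, where a standing socket's mouth rests (so its mid point is then 37.5 mm above this point).
- well_3 (a point): Well of the holder: round, 48 mm wide, 10 mm deep; point at the centre of its floor, 6 mm above the table, where a standing socket's mouth rests (so its mid point is then 37.5 mm above this point).
- holder: Grey socket holder fixed to the table, 70 x 240 x 16 mm, long along its y, origin at the centre of its underside; three wells 80 mm apart along y.
- dropper: Bystander: white dropper bottle, 27 x 27 x 84 mm, origin at the centre of its underside; leave it alone.
- timer_unit: Bystander: flat timer, 62 x 67 x 20 mm, origin at the centre of its underside; leave it alone.
- carton_small: Bystander: small flat carton, 60 x 96 x 28 mm, origin at the centre of its underside; leave it alone.
- felt_marker: Bystander: felt marker, 17 x 135 x 16 mm, long along its y, origin at the centre of its underside; leave it alone.
- socket_a: The body of that same socket, 75 mm tall, 0.1 to 0.2 kg: origin on the axis at the mouth, z up the axis. The six-sided opening in the underside is 22 mm deep, its flats parallel to the outer flats; the fitting one is 26 mm across flats.
- socket_b: The body of that same socket, 75 mm tall, 0.1 to 0.2 kg: origin on the axis at the mouth, z up the axis. The six-sided opening in the underside is 22 mm deep, its flats parallel to the outer flats; the fitting one is 26 mm across flats.
- socket_c: The body of that same socket, 75 mm tall, 0.1 to 0.2 kg: origin on the axis at the mouth, z up the axis. The six-sided opening in the underside is 22 mm deep, its flats parallel to the outer flats; the fitting one is 26 mm across flats.
There are look-alikes about, which are no part of the job. What is shaped like the socket_b but blue, green or yellow is not meant.

How it is judged:
By the outcome, as a careful person would: the job done as asked, in the order asked, and still so for the second after the job is handed in, while the arm keeps its last pose, push and grip.
It also fails if it takes over 72 s, if anything falls off the work surface, if the arm or the gripper's body presses on something with over 40 N, if the wrist force passes 120 N, or if a joint passes its speed limit or range.

## Robot

A 6-joint arm with a two-finger parallel gripper is mounted at the origin on a cart in front of the work surface, level with it; the furniture and walls round the work are solid. World frame = base frame: x ahead of the robot, y to its left, z up, the work surface at z = 0. Lengths are in mm, angles in rad, forces in N, time in s.
With the tool pointing down it reaches from about 275 to 750 mm from the base axis. Payload 10.2 kg.
Tool frame: the origin (TCP) lies between the finger pads; the fingertips stand 22 mm ahead of it and the grasp point (between the pads) lies 3 mm ahead of it (ctrl.nose_length is the distance from the TCP to the fingertips, in mm); y points along the fingers, z is the direction in which the jaws open and shut, and the axes are right-handed (so a half turn about y gives the same grasp; the last joint's range is limited). The gripper opens to 85 mm and grips with 20 to 120 N. Pads are 22 mm wide; open, the fingers measure 114 mm over their backs; the gripper's body (76 mm by 85 mm) begins 54 mm behind the grasp point. The pads swing forward as they close: fully open they stand 13 mm farther back than shut.
Start: joints at [0.896, 0.313, 1.498, -0, 1.331, -0.223], TCP at [229.221, 472.323, 253.294] pointing down, gripper open.
Joint ranges: [-2.94, 2.94], [-0.97, 2.17], [0.19, 2.56], [-1.23, 4.37], [0.02, 3.11], [-2.88, 2.88]. Speed limits (rad/s): [2.39, 2.39, 3.01, 3.14, 3.14, 3.14].

## Interface

Orientations are given as a unit quaternion [w, x, y, z].
In Python, from rig import ctrl, eyes, models gives the robot as it stands.
- The arm moves only by the shell command python3 -m crank 'ROWS' [FORCE]. ROWS is JSON, a list of rows, each an object with "dp": the shift along the tool's x, y, z in mm, a list of three; "roll": the turn about the tool's y in rad; "gripper": the closure in counts, from 0 (fully open) to 255 (shut). A call has 1 to 10 rows; each row is the pose to reach, as a shift and turn from the pose commanded when the call began, along the tool's axes at that moment; what a row does not reach only later rows make up. A row lasts 1/12 s, in which the tool goes at most 41.7 mm and 7.16 degrees, less where a joint would pass 70% of its speed; a pose out of reach is approached as far as the arm can. A call with a gripper value outside its range is refused whole. The fingers move at their own pace and stop on an object; FORCE is the grip in N (left out, the last holds). Time passes only in rows, so rows that repeat a pose let the fingers close. It gives the time, the measured TCP pose, the force and the opening at its end, in the units of the state.
- ctrl.sense(): the state, without advancing time (a new reading comes with each control period).
- eyes.capture(name): name is "scene" or "top"; returns a dict with "color" (480x640x3 uint8, red, green, blue), "fx", "fy", "cx", "cy" (pixels), "R" (3x3) and "t" (3): a world point X has camera coordinates R X + t. Camera axes: x right, y down, z forward; pixel columns grow to the right and rows downward; lengths in mm; the calibration is good to about 2 mm. A picture is of the moment at which its call begins. There is no depth.
- ctrl.finish_job(): hands the job in, once; it reports no verdict.
Trained networks look in a picture, given as the dict that the camera call returned (one of the last four; its "shot" number tells which), for a name from the list of things; names that differ only in an ending like _2 or _b are one class to them, and where a whole thing is asked for, a point or a joint stands for the part that bears it (a point fixed in the world has none). Each returns a list of dicts, best first, with "confidence" (0 to 1); they miss things now and then, are a little off and sometimes report something else, mostly with a low value. They report only what shows in the picture. A call takes as long as a camera call. They do not tell look-alikes from the thing itself.
- models.spot_in(picture, label): "extent" ([centre column, centre row, width, height] in pixels, round what is visible of it).
- models.spot_point(picture, label): "centre" ([column, row] in pixels: a listed point, or the origin of a listed thing).
The state is a dict: "time_s": time; "joints": joint angles; "dq": joint speeds; "tau": joint torques, N m; "eef_pos": TCP position; "ee_rot": TCP orientation; "force": force on the tool from outside, world axes, zero at the start; "wrist_torque": the same for the moment, N m; "grip_width": opening from 0.0 (shut) to 1.0 (fully open).
Only numpy, scipy, OpenCV 4.12 (cv2) and the standard library are available. Lean on these libraries where they do the work, as an engineer would, in place of code of your own. Each camera call takes 0.05 s, during which the arm holds its last target. There are 200 camera calls.

## Working session

There is one attempt and no reset: what is moved stays moved. The work goes in short steps, Python scripts to look and compute and a shell command to move; the robot and the scene stay as the last step left them, time stands still between calls to the robot, and variables do not carry over. Pictures are saved under pics/ and viewed, about 8 in all and at most 12, crops included, and the job is handed in when it is done.

```bash
mkdir -p pics; cat > h.py <<'E'
import numpy as np, cv2
from rig import ctrl, eyes, models
def ray(p,uv,z):
    R=np.array(p["R"]);t=np.array(p["t"]).ravel();c=-R.T@t
    d=R.T@np.array([(uv[0]-p["cx"])/p["fx"],(uv[1]-p["cy"])/p["fy"],1]);return (c+d*(z-c[2])/d[2]).round(1)
def proj(p,X):
    q=np.array(p["R"])@np.array(X,float)+np.array(p["t"]).ravel();return np.array([p["fx"]*q[0]/q[2]+p["cx"],p["fy"]*q[1]/q[2]+p["cy"]]).round(1)
def save(p,n,crop=None,s=1):
    im=p["color"][...,::-1]
    if crop: x,y,w,h=crop; im=im[y:y+h,x:x+w]
    cv2.imwrite("pics/"+n,cv2.resize(im,None,fx=s,fy=s,interpolation=cv2.INTER_CUBIC))
E
python3 - <<'E'
from h import *
s=ctrl.sense();print(s["eef_pos"],s["ee_rot"],s["grip_width"],s["time_s"],s["force"])
for n in("top","scene"):
    p=eyes.capture(n);save(p,n+"0.png")
    R=np.array(p["R"]);print(n,"cam",(-R.T@np.array(p["t"]).ravel()).round(),p["fx"])
    for l,z in(("nut",70),("rotator",0),("socket_a_mid",43.5),("well_1",6),("holder",0),("dropper",0),("timer_unit",0),("carton_small",0),("felt_marker",0)):
        for r in models.spot_point(p,l)[:7]: print(l,np.round(r["centre"],1),round(r["confidence"],2),ray(p,r["centre"],z))
E
```

```text
[229.07040144 472.12244016 252.73600757] [-0.68872187  0.68955738 -0.15858174  0.15819175] 0.9970468634594145 0.0 [-0.26039203 -0.04176625  0.69034625]
top cam [ 321.  -57. 1062.] 449.59934011512814
nut [199.7 227.9] 0.7 [559.2 184.3  70. ]
rotator [208.9 235.1] 0.69 [557.1 179.1   0. ]
rotator [401.  263.9] 0.62 [ 465.3 -278.     0. ]
socket_a_mid [368.9 266. ] 0.82 [ 458.  -195.4   43.5]
well_1 [371.7 265.9] 0.86 [ 463.  -207.1    6. ]
well_1 [401.3 260.2] 0.61 [ 473.3 -278.2    6. ]
well_1 [336.5 272.5] 0.56 [ 451.3 -123.     6. ]
holder [365.1 268.1] 0.89 [ 459.3 -191.9    0. ]
dropper [402.7 262.8] 0.71 [ 467.8 -282.3    0. ]
dropper [268.2 185.3] 0.47 [676.2  32.5   0. ]
timer_unit [250.8 306.4] 0.62 [382.   81.3   0. ]
carton_small [317.3 194.2] 0.66 [647.5 -87.6   0. ]
felt_marker [357.3 293.3] 0.56 [ 400.7 -169.3    0. ]
scene cam [  80. -829.  611.] 561.720999906085
nut [281.1 180.3] 0.88 [557.  182.4  70. ]
nut [308.7 288.6] 0.28 [ 418.4 -193.4   70. ]
rotator [279.3 205.3] 0.86 [557.  198.8   0. ]
rotator [360.9 339.9] 0.61 [ 468.1 -272.3    0. ]
socket_a_mid [331.  292.1] 0.79 [ 462.1 -189.6   43.5]
well_1 [360.7 339.3] 0.62 [ 464.8 -276.4    6. ]
well_1 [308.6 284.9] 0.56 [ 463.6 -108.5    6. ]
well_1 [308.7 288.1] 0.52 [ 459.1 -116.9    6. ]
holder [333.9 310.3] 0.83 [ 469.4 -186.9    0. ]
dropper [370.8 225.6] 0.83 [684.3  16.    0. ]
timer_unit [227.7 250. ] 0.66 [384.8  83.8   0. ]
carton_small [360.6 319.4] 0.75 [ 495.4 -230.1    0. ]
carton_small [384.9 252.1] 0.68 [649.8 -83.8   0. ]
felt_marker [297.3 320.4] 0.77 [ 403.2 -178.3    0. ]
```

View pics/scene0.png

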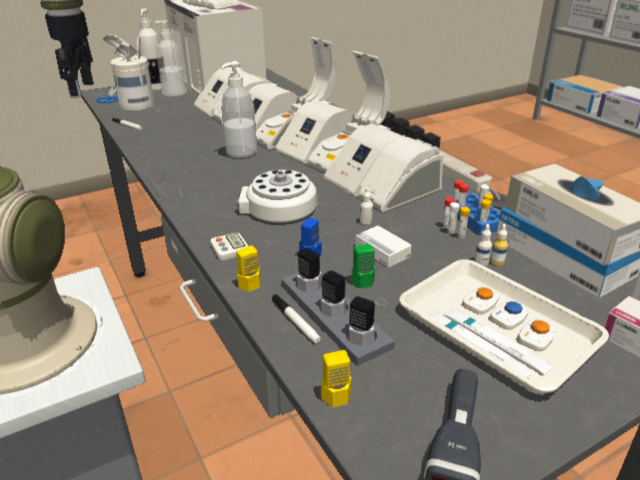

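View pics/top0.png

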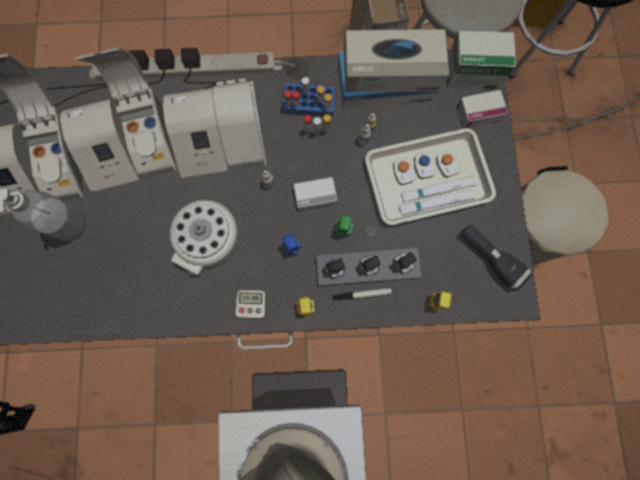

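The top view shows three black-topped sockets in the grey holder at about (335,268), (370,265) and (404,262). The look-alikes are blue (290,244), green (344,226) and yellow (305,306) and (441,300), so they don't count. The rotator nut is at (200,229), with its panel at (188,262). Next I'll crop for yaws.

```bash
python3 - <<'E'
from h import *
from scipy.spatial.transform import Rotation as Ro
q=ctrl.sense()["ee_rot"];print(Ro.from_quat([q[1],q[2],q[3],q[0]]).as_matrix().round(3))
p=eyes.capture("top");s=eyes.capture("scene")
a=cv2.resize(p["color"][240:290,312:425,::-1],(791,350),interpolation=cv2.INTER_CUBIC)
b=cv2.resize(p["color"][195:275,160:245,::-1],(255,240),interpolation=cv2.INTER_CUBIC)
c=cv2.resize(s["color"][240:360,270:400,::-1],(260,240),interpolation=cv2.INTER_CUBIC)
d=cv2.resize(s["color"][160:225,235:325,::-1],(260,240),interpolation=cv2.INTER_CUBIC)
o=np.zeros((592,800,3),np.uint8);o[:350,:791]=a;o[352:,:255]=b;o[352:,260:520]=c;o[352:,530:790]=d
cv2.imwrite("pics/crop1.png",o)
# black grips in top (tops at z~81 in well)
g=p["color"].max(2);m=(g<45).astype(np.uint8);m[:240]=0;m[285:]=0;m[:,:320]=0;m[:,420:]=0
n,l,st,ce=cv2.connectedComponentsWithStats(m)
for i in range(1,n):
    if st[i,4]>40:
        pts=np.argwhere(l==i)[:,::-1].astype(np.float32);print(st[i],ce[i].round(1),cv2.minAreaRect(pts))
E
```

```text
[[ 0.9   -0.     0.437]
 [-0.437 -0.     0.9  ]
 [-0.    -1.    -0.   ]]
[395 258  11  10  47] [400.1 263.4] ((400.3769226074219, 263.78460693359375), (8.434361457824707, 8.558396339416504), 60.2551155090332)
[327 263  17  12  61] [332.3 268.8] ((334.75, 266.7500305175781), (10.751744270324707, 14.862703323364258), 71.56504821777344)
```

View pics/crop1.png

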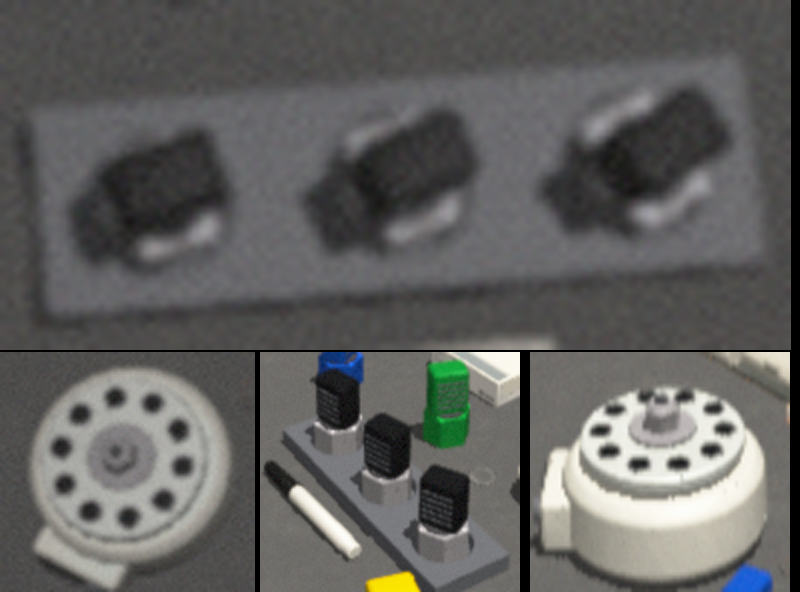

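The crop shows holder corners near top-image (316,255), (417,248), (421,277) and (319,285), so its yaw is about +4°. The socket yaws look like about 22°, 30° and 33° from left to right. The rotator panel edge puts its yaw at about -25°. I'll check these with wireframe overlays.

```bash
cat >> h.py <<'E'
def pose(x,y,z,deg):
    a=np.radians(deg);R=np.array([[np.cos(a),-np.sin(a),0],[np.sin(a),np.cos(a),0],[0,0,1]])
    return lambda P:np.array(P,float)@R.T+[x,y,z]
def prism(poly,z0,z1): return [[(*a,z) for a in poly]+[(*poly[0],z)] for z in(z0,z1)]+[[(*a,z0),(*a,z1)] for a in poly]
def hexa(af): r=af/3**.5; return [(r*np.cos(k),r*np.sin(k)) for k in np.radians(30+60*np.arange(6))]
def rect(a,b): return [(a/2,b/2),(-a/2,b/2),(-a/2,-b/2),(a/2,-b/2)]
def draw(p,objs,crop,s):
    x,y,w,h=crop;im=cv2.resize(p["color"][y:y+h,x:x+w,::-1],(w*s,h*s),interpolation=cv2.INTER_CUBIC)
    for lines,T,col in objs:
        for L in lines:
            q=np.array([(proj(p,P)-[x-.5,y-.5])*s for P in T(L)]).round().astype(int);cv2.polylines(im,[q],False,col,1,cv2.LINE_AA)
    return im
E
cat > ov.py <<'E'
from h import *
def wells(H): return [pose(*H[:2],6,H[2])([[0,d,0]])[0] for d in(80,0,-80)]
def overlay(H,yaws,N,name):
    t=eyes.capture("top");s=eyes.capture("scene")
    O=[(prism(rect(70,240),0,16),pose(*H[:2],0,H[2]),(0,255,0))]
    for w,a in zip(wells(H),yaws): O+=[(prism(hexa(38),0,30)+prism(rect(24,34),30,75),pose(*w,a),(0,255,255))]
    M=[(prism(hexa(24),0,12)+prism(hexa(10),15,19),pose(N[0],N[1],70,N[2]),(0,0,255))]
    im=np.zeros((600,800,3),np.uint8)
    a=draw(t,O,(312,240,115,50),4);im[:200,:460]=a
    a=draw(s,O,(275,240,125,130),3);im[205:595,:375]=a
    for k,(p,c) in enumerate(((t,(180,213,38,32)),(s,(263,168,38,24)))):
        a=draw(p,M,c,8);h,w=a.shape[:2];b=draw(p,[],c,8)
        if k==0: im[:h,470:470+w]=a
        else: im[265:265+h,470:470+w]=a; im[400:400+h,470:470+w]=b[:200]
    cv2.imwrite("pics/"+name,im)
E
python3 - <<'E'
from ov import *
t=eyes.capture("top")
c=[ray(t,u,16) for u in((316.3,255.4),(417.4,248.1),(421.3,277.4),(319.1,285.))];m=np.mean(c,0);print(c,m)
v=c[0]+c[3]-c[1]-c[2];yaw=np.degrees(np.arctan2(-v[0],v[1]));print(yaw)
H=(m[0],m[1],yaw);print([w.round(1) for w in wells(H)])
overlay(H,(22,30,33),(558,183.5,35),"ov1.png")
E
```

```text
[array([492.7, -77.3,  16. ]), array([ 498.8, -316.7,   16. ]), array([ 429.3, -319.1,   16. ]), array([422.8, -80.3,  16. ])] [ 460.9  -198.35   16.  ]
1.5093262718410043
[array([ 458.8, -118.4,    6. ]), array([ 460.9, -198.4,    6. ]), array([ 463. , -278.3,    6. ])]
```

View pics/ov1.png

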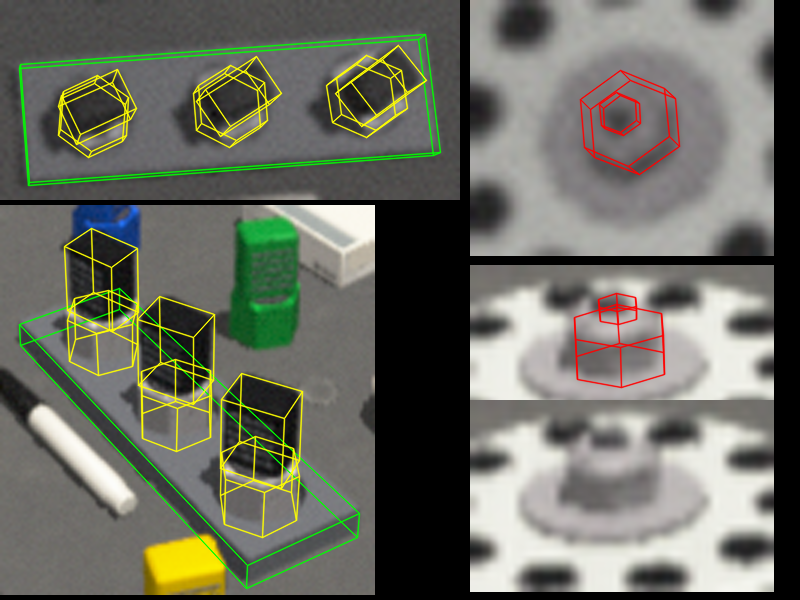

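The wireframes fit the holder and sockets. Nut overlay is about 1 px off in the scene view, so I'll refit it on the washer, and plan the first move.

```bash
cat >> h.py <<'E'
from scipy.spatial.transform import Rotation as Ro
def go(x,y,z,deg=None):
    s=ctrl.sense();q=s["ee_rot"];M=Ro.from_quat([q[1],q[2],q[3],q[0]]).as_matrix()
    d=M.T@(np.array([x,y,z])-s["eef_pos"]);j=np.degrees(np.arctan2(M[1,2],M[0,2]))
    r=0 if deg is None else -np.radians((deg-j+90)%180-90)
    print("t",round(s["time_s"],2),"pos",np.round(s["eef_pos"],1),"jaw",round(j,1),"tilt",M[:,1].round(3),"F",np.round(s["force"],1),"j6",round(s["joints"][5],2),"w",round(s["grip_width"],3),"\n dp",d.round(1),"roll",round(r,3))
E
python3 - <<'E'
from ov import *
go(459,-118,130,22)
for n,g in(("top",(199,229,17)),("scene",(281,183,17))):
    p=eyes.capture(n);im=p["color"].astype(float)
    P=pose(558,183.5,70,0);th=np.radians(np.arange(0,360,10))
    from scipy.optimize import least_squares
    # radial edge: maximise brightness jump at washer rim r=26 
    gray=cv2.GaussianBlur(im.mean(2).astype(np.float32),(0,0),.7)
    def score(c):
        v=0
        for r,sg in((29,1),(23,-1)):
            q=np.array([proj(p,(c[0]+r*np.cos(a),c[1]+r*np.sin(a),70)) for a in th],np.float32)
            v+=sg*cv2.remap(gray,q[None,:,0].copy(),q[None,:,1].copy(),1)
        return np.median(v)+np.mean(v)
    best=max(((score((558+i,183+j)),558+i,183+j) for i in range(-10,11) for j in range(-10,11)));print(n,best)
    for r in models.spot_point(p,"nut")[:1]: print(ray(p,r["centre"],70))
E
```

```text
t 1.25 pos [229.2 472.3 253.3] jaw 64.1 tilt [-0.  0. -1.] F [ 0.  -0.6  0.5] j6 -0.22 w 1.006 
 dp [ 464.4  123.3 -430.8] roll 0.735
top (np.float32(64.16576), 555, 183)
[561.9 182.5  70. ]
scene (np.float32(78.054214), 555, 182)
[559.6 191.4  70. ]
```

```bash
R='{"dp":[464,0,-431],"roll":0.735,"gripper":90}'; python3 -m crank '[{"dp":[464,0,-431],"roll":0.735,"gripper":90},{"dp":[464,0,-431],"roll":0.735,"gripper":90},{"dp":[464,0,-431],"roll":0.735,"gripper":90},{"dp":[464,0,-431],"roll":0.735,"gripper":90},{"dp":[464,0,-431],"roll":0.735,"gripper":90},{"dp":[464,0,-431],"roll":0.735,"gripper":90},{"dp":[464,0,-431],"roll":0.735,"gripper":90},{"dp":[464,0,-431],"roll":0.735,"gripper":90},{"dp":[464,0,-431],"roll":0.735,"gripper":90},{"dp":[464,0,-431],"roll":0.735,"gripper":90}]' 30; python3 -c "
from h import *
go(459,-118,130,22)"
```

```text
time_s: 2.28
eef_pos: [380.3, 81.9, 253.6]
ee_rot: [0.586, -0.586, 0.395, -0.396]
force: [1.4, 1.2, -0.3]
grip_width: 0.649
t 2.28 pos [380.3  81.9 253.6] jaw 22.0 tilt [ 0.001 -0.    -1.   ] F [ 1.4  1.2 -0.3] j6 -0.48 w 0.649 
 dp [214.8 123.7  -2. ] roll 0.0
```

```bash
python3 -m crank '[{"dp":[42,0,0],"roll":0,"gripper":90},{"dp":[84,20,-1],"roll":0,"gripper":90},{"dp":[126,50,-1],"roll":0,"gripper":90},{"dp":[168,84,-2],"roll":0,"gripper":90},{"dp":[215,120,-2],"roll":0,"gripper":90},{"dp":[215,120,-2],"roll":0,"gripper":90},{"dp":[215,120,-2],"roll":0,"gripper":90}]' 30; python3 - <<'E'
from h import *
go(459,-118,64,22)
s=eyes.capture("scene");t=eyes.capture("top")
O=[(prism(hexa(38),0,30)+prism(rect(24,34),30,75),pose(458.8,-118.4,6,22),(0,255,255))]
a=draw(s,O,(270,200,80,110),5);b=draw(t,O,(305,235,60,60),6)
im=np.zeros((560,780,3),np.uint8);im[:550,:400]=a;im[:360,410:770]=b;cv2.imwrite("pics/ov2.png",im)
E
```

```text
time_s: 2.87
eef_pos: [458.5, -119.6, 129.2]
ee_rot: [-0.585, 0.586, -0.398, 0.395]
force: [-0.4, 2.0, -1.1]
grip_width: 0.646
t 2.87 pos [ 458.5 -119.6  129.2] jaw 21.8 tilt [-0.005  0.002 -1.   ] F [-0.4  2.  -1.1] j6 -0.88 w 0.646 
 dp [-1.1 65.2  1.3] roll -0.004
```

View pics/ov2.png

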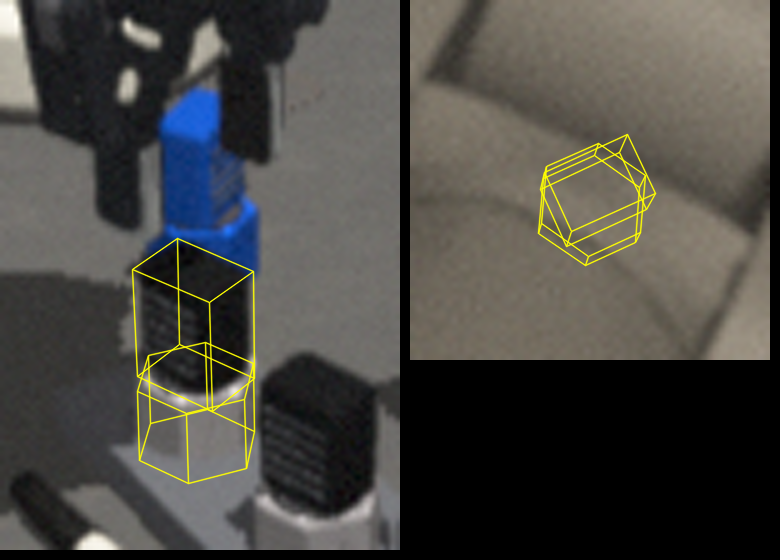

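```bash
python3 -m crank '[{"dp":[0,35,1],"roll":0,"gripper":90},{"dp":[0,65,1],"roll":0,"gripper":90},{"dp":[0,65,1],"roll":0,"gripper":90},{"dp":[0,65,1],"roll":0,"gripper":180},{"dp":[0,65,1],"roll":0,"gripper":255},{"dp":[0,65,1],"roll":0,"gripper":255},{"dp":[0,65,1],"roll":0,"gripper":255},{"dp":[0,65,1],"roll":0,"gripper":255}]' 40; python3 -c "
from h import *
go(459,-118,64,22)"
```

```text
time_s: 3.63
eef_pos: [460.7, -115.9, 70.6]
ee_rot: [0.586, -0.586, 0.394, -0.397]
force: [-1.2, 2.7, 7.0]
grip_width: 0.276
t 3.63 pos [ 460.7 -115.9   70.6] jaw 22.0 tilt [ 0.003 -0.002 -1.   ] F [-1.2  2.7  7. ] j6 -0.88 w 0.276 
 dp [ 1.3  6.6 -2.3] roll 0.0
```

```bash
python3 -m crank '[{"dp":[0,0,0],"roll":0,"gripper":255},{"dp":[0,0,0],"roll":0,"gripper":255}]' 40; python3 - <<'E'
from h import *
go(459,-118,64,22)
s=eyes.capture("scene");save(s,"s3.png",(270,200,90,110),5)
E
```

```text
time_s: 3.8
eef_pos: [460.7, -115.9, 70.7]
ee_rot: [0.586, -0.586, 0.394, -0.397]
force: [-0.7, 2.1, 5.8]
grip_width: 0.278
t 3.8 pos [ 460.7 -115.9   70.7] jaw 22.0 tilt [ 0.003 -0.002 -1.   ] F [-0.7  2.1  5.8] j6 -0.88 w 0.278 
 dp [ 1.3  6.7 -2.3] roll 0.0
```

View pics/s3.png

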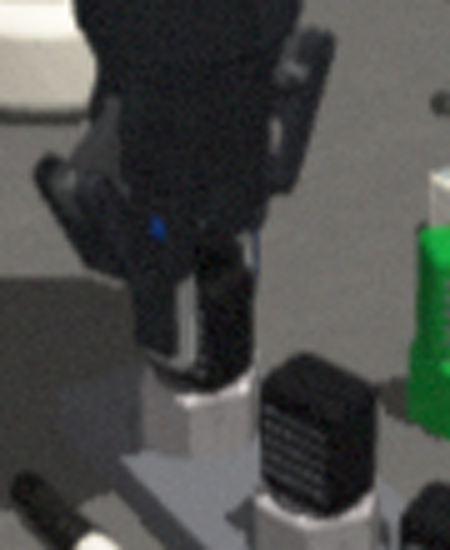

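```bash
python3 -m crank '[{"dp":[0,-40,0],"roll":0,"gripper":255},{"dp":[0,-80,0],"roll":0,"gripper":255},{"dp":[0,-120,0],"roll":0,"gripper":255},{"dp":[0,-120,0],"roll":0,"gripper":255}]' 60; python3 -c "
from h import *
go(555,182.5,190,32)"
```

```text
time_s: 4.18
eef_pos: [462.4, -116.9, 197.0]
ee_rot: [0.587, -0.586, 0.39, -0.401]
force: [0.5, 0.2, -0.9]
grip_width: 0.275
t 4.18 pos [ 462.4 -116.9  197. ] jaw 22.0 tilt [ 0.013 -0.007 -1.   ] F [ 0.5  0.2 -0.9] j6 -0.88 w 0.275 
 dp [-242.9    6.1  198.1] roll -0.174
```

```bash
python3 -m crank '[{"dp":[-243,0,198],"roll":-0.174,"gripper":255},{"dp":[-243,0,198],"roll":-0.174,"gripper":255},{"dp":[-243,0,198],"roll":-0.174,"gripper":255},{"dp":[-243,0,198],"roll":-0.174,"gripper":255},{"dp":[-243,0,198],"roll":-0.174,"gripper":255},{"dp":[-243,0,198],"roll":-0.174,"gripper":255},{"dp":[-243,0,198],"roll":-0.174,"gripper":255},{"dp":[-243,0,198],"roll":-0.174,"gripper":255},{"dp":[-243,0,198],"roll":-0.174,"gripper":255},{"dp":[-243,0,198],"roll":-0.174,"gripper":255}]' 60; python3 - <<'E'
from h import *
go(555,182.5,160,32)
s=eyes.capture("scene")
def ob(x,y,m,a): return [(prism(hexa(38),0,30)+prism(rect(24,34),30,75),pose(x,y,m,a),(0,255,255))]
e=ctrl.sense()["eef_pos"];N=[(prism(hexa(24),0,12),pose(555,182.5,70,32),(0,0,255))]
im=np.hstack([draw(s,[],(245,110,75,110),5),draw(s,ob(e[0],e[1],e[2]-64.7,32)+N,(245,110,75,110),5)]);cv2.imwrite("pics/ov3.png",im)
E
```

```text
time_s: 5.02
eef_pos: [552.0, 184.7, 188.9]
ee_rot: [0.619, -0.619, 0.342, -0.343]
force: [-1.1, -0.0, -1.7]
grip_width: 0.272
t 5.02 pos [552.  184.7 188.9] jaw 32.1 tilt [ 0.001 -0.    -1.   ] F [-1.1 -0.  -1.7] j6 -0.44 w 0.272 
 dp [ 3.5 28.9  1.3] roll 0.002
```

View pics/ov3.png

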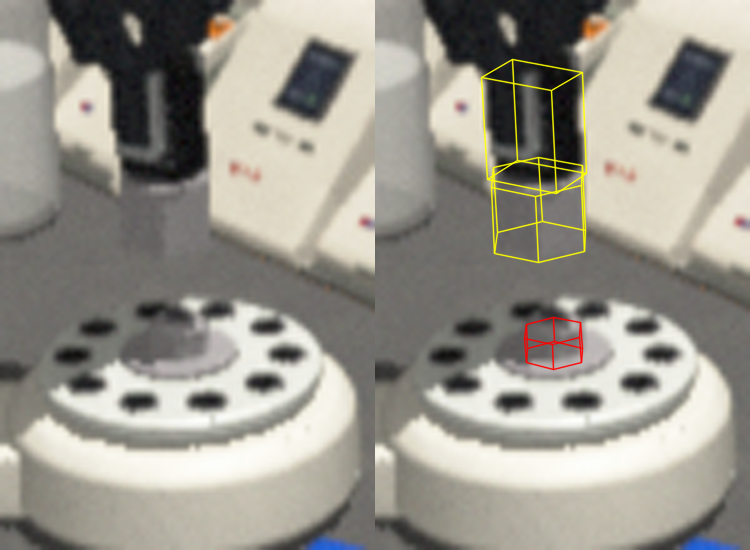

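```bash
python3 -m crank '[{"dp":[3.5,20,1.3],"roll":0,"gripper":255},{"dp":[3.5,35,1.3],"roll":0,"gripper":255},{"dp":[3.5,38,1.3],"roll":0,"gripper":255},{"dp":[3.5,41,1.3],"roll":0,"gripper":255},{"dp":[3.5,44,1.3],"roll":0,"gripper":255},{"dp":[3.5,44,1.3],"roll":0,"gripper":255}]' 60; python3 -c "
from h import *
go(555,182.5,134.7,32)"
```

```text
time_s: 5.57
eef_pos: [555.7, 180.4, 149.1]
ee_rot: [0.619, -0.618, 0.342, -0.344]
force: [-10.9, -3.1, 27.6]
grip_width: 0.273
t 5.57 pos [555.7 180.4 149.1] jaw 31.9 tilt [ 0.004 -0.    -1.   ] F [-10.9  -3.1  27.6] j6 -0.44 w 0.273 
 dp [-2.2 14.4  0.4] roll -0.001
```

```bash
python3 -m crank '[{"dp":[-2,0,-1.3],"roll":0,"gripper":255},{"dp":[-2,1,-1.3],"roll":0,"gripper":255},{"dp":[-2,1,-1.3],"roll":0.12,"gripper":255},{"dp":[-2,1,-1.3],"roll":0.2,"gripper":255},{"dp":[-2,1,-1.3],"roll":0.1,"gripper":255},{"dp":[-2,1,-1.3],"roll":0,"gripper":255},{"dp":[-2,1,-1.3],"roll":-0.1,"gripper":255},{"dp":[-2,1,-1.3],"roll":-0.2,"gripper":255}]' 60; python3 -c "
from h import *
go(555,182.5,134.7,32)"
```

```text
time_s: 6.23
eef_pos: [556.4, 182.0, 149.1]
ee_rot: [0.652, -0.647, 0.275, -0.282]
force: [2.5, 1.4, 23.3]
grip_width: 0.272
t 6.23 pos [556.4 182.  149.1] jaw 43.6 tilt [ 0.013  0.002 -1.   ] F [ 2.5  1.4 23.3] j6 -0.65 w 0.272 
 dp [-1.4 14.4 -0.8] roll 0.203
```

The first socket stops about 14.4 mm high through ±11° of yaw with almost no side force, so it looks too small. I'll put it back in its well.

```bash
python3 -m crank '[{"dp":[0,-30,0],"roll":0,"gripper":255},{"dp":[0,-50,0],"roll":0.12,"gripper":255},{"dp":[0,-50,0],"roll":0.24,"gripper":255},{"dp":[0,-50,0],"roll":0.3,"gripper":255}]' 60; python3 -c "
from h import *
go(460.7,-115.9,190,22)"
```

```text
time_s: 6.57
eef_pos: [553.4, 181.5, 195.6]
ee_rot: [0.6, -0.598, 0.375, -0.377]
force: [0.2, -0.5, -2.1]
grip_width: 0.269
t 6.57 pos [553.4 181.5 195.6] jaw 25.8 tilt [ 0.003  0.    -1.   ] F [ 0.2 -0.5 -2.1] j6 -0.33 w 0.269 
 dp [ 227.3    5.3 -213. ] roll 0.067
```

```bash
python3 -m crank '[{"dp":[227,0,-213],"roll":0.067,"gripper":255},{"dp":[227,0,-213],"roll":0.067,"gripper":255},{"dp":[227,0,-213],"roll":0.067,"gripper":255},{"dp":[227,0,-213],"roll":0.067,"gripper":255},{"dp":[227,0,-213],"roll":0.067,"gripper":255},{"dp":[227,0,-213],"roll":0.067,"gripper":255},{"dp":[227,0,-213],"roll":0.067,"gripper":255},{"dp":[227,0,-213],"roll":0.067,"gripper":255},{"dp":[227,0,-213],"roll":0.067,"gripper":255},{"dp":[227,0,-213],"roll":0.067,"gripper":255}]' 60; python3 -c "
from h import *
go(460.7,-115.9,71,22)"
```

```text
time_s: 7.4
eef_pos: [461.7, -116.6, 194.0]
ee_rot: [0.587, -0.587, 0.394, -0.395]
force: [0.4, 1.2, -1.0]
grip_width: 0.273
t 7.4 pos [ 461.7 -116.6  194. ] jaw 22.2 tilt [ 0.001 -0.    -1.   ] F [ 0.4  1.2 -1. ] j6 -0.88 w 0.273 
 dp [ -1.1 123.   -0.7] roll 0.004
```

```bash
python3 -m crank '[{"dp":[-1,40,-0.7],"roll":0,"gripper":255},{"dp":[-1,80,-0.7],"roll":0,"gripper":255},{"dp":[-1,108,-0.7],"roll":0,"gripper":255},{"dp":[-1,118,-0.7],"roll":0,"gripper":255},{"dp":[-1,123,-0.7],"roll":0,"gripper":255},{"dp":[-1,123,-0.7],"roll":0,"gripper":255}]' 40; python3 -c "
from h import *
go(460.7,-115.9,71,22)"
```

```text
time_s: 7.9
eef_pos: [461.2, -114.5, 71.2]
ee_rot: [-0.588, 0.588, -0.393, 0.393]
force: [-3.5, -2.9, -3.0]
grip_width: 0.268
t 7.9 pos [ 461.2 -114.5   71.2] jaw 22.5 tilt [-0.001 -0.    -1.   ] F [-3.5 -2.9 -3. ] j6 -0.88 w 0.268 
 dp [ 1.1  0.3 -1. ] roll 0.008
```

Seated at its original height (71 mm). I'll release it and rise, moving on to the middle socket.

```bash
python3 -m crank '[{"dp":[0,0,0],"roll":0,"gripper":150},{"dp":[0,0,0],"roll":0,"gripper":90},{"dp":[0,0,0],"roll":0,"gripper":90},{"dp":[0,-20,0],"roll":0,"gripper":90},{"dp":[0,-60,0],"roll":0,"gripper":90},{"dp":[0,-80,0],"roll":0,"gripper":90},{"dp":[0,-80,0],"roll":0,"gripper":90}]' 40; python3 -c "
from h import *
go(460.9,-198.4,140,28)"
```

```text
time_s: 8.48
eef_pos: [463.4, -115.5, 155.0]
ee_rot: [0.588, -0.587, 0.39, -0.396]
force: [0.3, -0.1, -0.1]
grip_width: 0.649
t 8.48 pos [ 463.4 -115.5  155. ] jaw 22.4 tilt [ 0.008 -0.004 -1.   ] F [ 0.3 -0.1 -0.1] j6 -0.88 w 0.649 
 dp [ 75.6  15.3 -34. ] roll -0.097
```

```bash
python3 -m crank '[{"dp":[38,0,-17],"roll":-0.05,"gripper":90},{"dp":[75,0,-34],"roll":-0.097,"gripper":90},{"dp":[75.5,0,-34],"roll":-0.097,"gripper":90},{"dp":[75.5,0,-34],"roll":-0.097,"gripper":90},{"dp":[75.5,0,-34],"roll":-0.097,"gripper":90},{"dp":[75.5,0,-34],"roll":-0.097,"gripper":90}]' 40; python3 - <<'E'
from h import *
go(460.9,-198.4,70,28)
s=eyes.capture("scene")
def ob(x,y,a): return [(prism(hexa(38),0,30)+prism(rect(24,34),30,75),pose(x,y,6,a),(0,255,255))]
c=(285,220,115,135)
cv2.imwrite("pics/ov4.png",np.hstack([draw(s,[],c,3),draw(s,ob(461,-198.4,27)+ob(463,-278.3,31)+ob(459.5,-117,22),c,3)]))
E
```

```text
time_s: 8.98
eef_pos: [458.6, -196.5, 150.1]
ee_rot: [0.606, -0.606, 0.364, -0.364]
force: [0.1, 0.1, 0.8]
grip_width: 0.641
t 8.98 pos [ 458.6 -196.5  150.1] jaw 28.0 tilt [-0.  0. -1.] F [0.1 0.1 0.8] j6 -1.13 w 0.641 
 dp [ 2.8 80.1  1.1] roll -0.0
```

View pics/ov4.png

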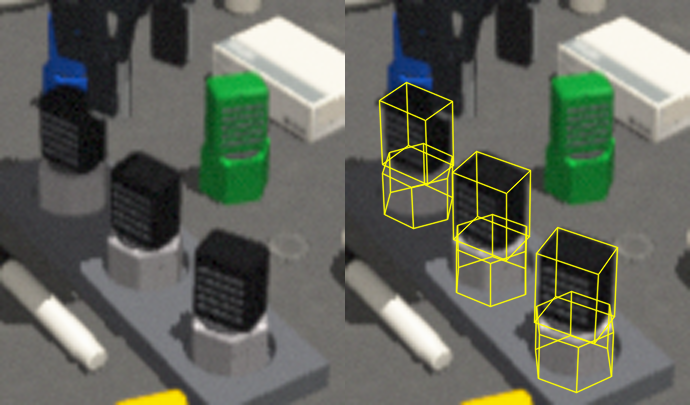

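All three sockets are upright, and the overlays agree with the blocks (left about (73,130), middle (146,200), right (231,275) in the crop). I'll grasp the middle one.

```bash
python3 -m crank '[{"dp":[3,40,1],"roll":0,"gripper":90},{"dp":[3,80,1],"roll":0,"gripper":90},{"dp":[3,80,1],"roll":0,"gripper":90},{"dp":[3,80,1],"roll":0,"gripper":180},{"dp":[3,80,1],"roll":0,"gripper":255},{"dp":[3,80,1],"roll":0,"gripper":255},{"dp":[3,80,1],"roll":0,"gripper":255},{"dp":[3,80,1],"roll":0,"gripper":255}]' 60; python3 -c "
from h import *
go(460.9,-198.4,70,28)"
```

```text
time_s: 9.7
eef_pos: [462.1, -200.1, 72.7]
ee_rot: [-0.606, 0.606, -0.363, 0.366]
force: [0.4, 1.3, 8.4]
grip_width: 0.272
t 9.7 pos [ 462.1 -200.1   72.7] jaw 28.0 tilt [ 0.004 -0.002 -1.   ] F [0.4 1.3 8.4] j6 -1.13 w 0.272 
 dp [-2.1  2.7 -0.3] roll -0.001
```

```bash
python3 -m crank '[{"dp":[0,-40,0],"roll":0,"gripper":255},{"dp":[0,-80,0],"roll":0,"gripper":255},{"dp":[0,-120,0],"roll":0,"gripper":255},{"dp":[0,-120,0],"roll":0,"gripper":255},{"dp":[0,-120,0],"roll":0,"gripper":255}]' 60; python3 -c "
from h import *
go(554,182,190,32)"
```

```text
time_s: 10.12
eef_pos: [461.7, -200.1, 193.2]
ee_rot: [-0.606, 0.606, -0.362, 0.367]
force: [-0.5, -0.7, -2.5]
grip_width: 0.269
t 10.12 pos [ 461.7 -200.1  193.2] jaw 28.0 tilt [ 0.005 -0.004 -1.   ] F [-0.5 -0.7 -2.5] j6 -1.13 w 0.269 
 dp [-294.2    2.2  260.8] roll -0.07
```

```bash
python3 -m crank '[{"dp":[-294,0,261],"roll":-0.07,"gripper":255},{"dp":[-294,0,261],"roll":-0.07,"gripper":255},{"dp":[-294,0,261],"roll":-0.07,"gripper":255},{"dp":[-294,0,261],"roll":-0.07,"gripper":255},{"dp":[-294,0,261],"roll":-0.07,"gripper":255},{"dp":[-294,0,261],"roll":-0.07,"gripper":255},{"dp":[-294,0,261],"roll":-0.07,"gripper":255},{"dp":[-294,0,261],"roll":-0.07,"gripper":255},{"dp":[-294,0,261],"roll":-0.07,"gripper":255},{"dp":[-294,0,261],"roll":-0.07,"gripper":255}]' 60;  python3 -m crank '[{"dp":[0,0,0],"roll":0,"gripper":255},{"dp":[0,0,0],"roll":0,"gripper":255},{"dp":[0,0,0],"roll":0,"gripper":255}]' 60; python3 -c "
from h import *
go(555,182,152,32)"
```

```text
time_s: 10.95
eef_pos: [553.2, 186.7, 189.1]
ee_rot: [-0.619, 0.619, -0.343, 0.341]
force: [0.6, -0.7, -1.1]
grip_width: 0.273
time_s: 11.2
eef_pos: [553.2, 181.7, 189.6]
ee_rot: [-0.618, 0.619, -0.343, 0.343]
force: [-0.4, -1.0, -1.2]
grip_width: 0.272
t 11.2 pos [553.2 181.7 189.6] jaw 31.9 tilt [-0.002 -0.001 -1.   ] F [-0.4 -1.  -1.2] j6 -0.44 w 0.272 
 dp [ 0.7 37.6  1.7] roll -0.001
```

```bash
python3 -m crank '[{"dp":[0.7,20,1.3],"roll":0,"gripper":255},{"dp":[0.7,35,1.3],"roll":0,"gripper":255},{"dp":[0.7,38,1.3],"roll":0,"gripper":255},{"dp":[0.7,41,1.3],"roll":0,"gripper":255},{"dp":[0.7,44,1.3],"roll":0,"gripper":255},{"dp":[0.7,44,1.3],"roll":0,"gripper":255},{"dp":[0.7,44,1.3],"roll":0,"gripper":255}]' 60; python3 -c "
from h import *
go(555,182.5,136.7,32)"
```

```text
time_s: 11.78
eef_pos: [555.1, 181.0, 150.7]
ee_rot: [0.618, -0.618, 0.343, -0.344]
force: [-14.3, -4.8, 31.7]
grip_width: 0.275
t 11.78 pos [555.1 181.  150.7] jaw 31.9 tilt [ 0.002 -0.001 -1.   ] F [-14.3  -4.8  31.7] j6 -0.44 w 0.275 
 dp [-1.3 14.   0.7] roll -0.002
```

```bash
python3 -m crank '[{"dp":[-1,-1,-1.2],"roll":0,"gripper":255},{"dp":[-2,-1,-2.4],"roll":0,"gripper":255},{"dp":[-2,-1,-2.4],"roll":0,"gripper":255}]' 60; python3 -c "
from h import *
go(555,182.5,136.7,32)"; python3 -m crank '[{"dp":[0,0,0],"roll":0.1,"gripper":255},{"dp":[0,0,0],"roll":0.2,"gripper":255},{"dp":[0,0,0],"roll":0.1,"gripper":255},{"dp":[0,0,0],"roll":0,"gripper":255},{"dp":[0,0,0],"roll":-0.1,"gripper":255},{"dp":[0,0,0],"roll":-0.2,"gripper":255},{"dp":[0,0,0],"roll":-0.1,"gripper":255},{"dp":[0,0,0],"roll":0,"gripper":255}]' 60; python3 -c "
from h import *
go(555,182.5,136.7,32)"
```

```text
time_s: 12.03
eef_pos: [553.9, 181.2, 151.1]
ee_rot: [0.619, -0.617, 0.341, -0.346]
force: [-1.6, -2.7, 19.0]
grip_width: 0.269
t 12.03 pos [553.9 181.2 151.1] jaw 31.9 tilt [ 0.008 -0.001 -1.   ] F [-1.6 -2.7 19. ] j6 -0.44 w 0.269 
 dp [-0.6 14.4  1.5] roll -0.002
time_s: 12.7
eef_pos: [554.0, 182.1, 151.1]
ee_rot: [0.619, -0.616, 0.343, -0.347]
force: [-0.5, 2.4, 17.8]
grip_width: 0.272
t 12.7 pos [554.  182.1 151.1] jaw 31.7 tilt [ 0.008  0.002 -1.   ] F [-0.5  2.4 17.8] j6 -0.44 w 0.272 
 dp [ 0.1 14.4  0.9] roll -0.006
```

Same result for the middle socket: 14.4 mm high when centred. I'll return it and try the third.

```bash
python3 -m crank '[{"dp":[0,-30,0],"roll":0,"gripper":255},{"dp":[0,-45,0],"roll":0,"gripper":255},{"dp":[0,-45,0],"roll":0,"gripper":255},{"dp":[0,-45,0],"roll":0,"gripper":255}]' 60; python3 -c "
from h import *
go(462.1,-200.1,195,28)"
```

```text
time_s: 13.03
eef_pos: [552.1, 182.0, 192.5]
ee_rot: [0.618, -0.618, 0.343, -0.344]
force: [0.1, 0.2, -1.8]
grip_width: 0.27
t 13.03 pos [552.1 182.  192.5] jaw 31.9 tilt [ 0.001 -0.    -1.   ] F [ 0.1  0.2 -1.8] j6 -0.44 w 0.27 
 dp [ 276.8   -2.6 -278.3] roll 0.068
```

```bash
python3 -m crank '[{"dp":[277,0,-278],"roll":0.068,"gripper":255},{"dp":[277,0,-278],"roll":0.068,"gripper":255},{"dp":[277,0,-278],"roll":0.068,"gripper":255},{"dp":[277,0,-278],"roll":0.068,"gripper":255},{"dp":[277,0,-278],"roll":0.068,"gripper":255},{"dp":[277,0,-278],"roll":0.068,"gripper":255},{"dp":[277,0,-278],"roll":0.068,"gripper":255},{"dp":[277,0,-278],"roll":0.068,"gripper":255},{"dp":[277,0,-278],"roll":0.068,"gripper":255},{"dp":[277,0,-278],"roll":0.068,"gripper":255}]' 60; python3 -m crank '[{"dp":[0,0,0],"roll":0,"gripper":255},{"dp":[0,0,0],"roll":0,"gripper":255},{"dp":[0,0,0],"roll":0,"gripper":255}]' 60;python3 -c "
from h import *
go(462.1,-200.1,73,28)"
```

```text
time_s: 13.87
eef_pos: [460.7, -203.3, 190.8]
ee_rot: [-0.605, 0.606, -0.366, 0.364]
force: [-0.5, 0.0, -1.1]
grip_width: 0.273
time_s: 14.12
eef_pos: [462.4, -198.6, 191.4]
ee_rot: [0.606, -0.606, 0.365, -0.363]
force: [0.0, 0.5, -0.7]
grip_width: 0.268
t 14.12 pos [ 462.4 -198.6  191.4] jaw 28.1 tilt [-0.001  0.001 -1.   ] F [ 0.   0.5 -0.7] j6 -1.13 w 0.268 
 dp [  1.4 118.4  -0.9] roll 0.001
```

```bash
python3 -m crank '[{"dp":[1,40,-0.7],"roll":0,"gripper":255},{"dp":[1,80,-0.7],"roll":0,"gripper":255},{"dp":[1,105,-0.7],"roll":0,"gripper":255},{"dp":[1,114,-0.7],"roll":0,"gripper":255},{"dp":[1,119,-0.7],"roll":0,"gripper":255},{"dp":[1,119,-0.7],"roll":0,"gripper":255}]' 40; python3 -c "
from h import *
go(462.1,-200.1,73,28)"
```

```text
time_s: 14.62
eef_pos: [463.1, -199.8, 73.9]
ee_rot: [0.607, -0.606, 0.364, -0.363]
force: [0.0, -0.4, -0.1]
grip_width: 0.269
t 14.62 pos [ 463.1 -199.8   73.9] jaw 28.1 tilt [-0.  0. -1.] F [ 0.  -0.4 -0.1] j6 -1.13 w 0.269 
 dp [-0.2  0.9 -1. ] roll 0.002
```

```bash
python3 -m crank '[{"dp":[0,1.5,0],"roll":0,"gripper":255},{"dp":[0,1.5,0],"roll":0,"gripper":150},{"dp":[0,1.5,0],"roll":0,"gripper":90},{"dp":[0,1.5,0],"roll":0,"gripper":90},{"dp":[0,-20,0],"roll":0,"gripper":90},{"dp":[0,-60,0],"roll":0,"gripper":90},{"dp":[0,-70,0],"roll":0,"gripper":90},{"dp":[0,-70,0],"roll":0,"gripper":90},{"dp":[0,-70,0],"roll":0,"gripper":90}]' 40; python3 -c "
from h import *
go(464,-279,145,31)"
```

```text
time_s: 15.37
eef_pos: [462.8, -200.5, 143.5]
ee_rot: [-0.606, 0.606, -0.363, 0.364]
force: [-0.6, 0.2, -1.2]
grip_width: 0.646
t 15.37 pos [ 462.8 -200.5  143.5] jaw 28.1 tilt [ 0.001 -0.001 -1.   ] F [-0.6  0.2 -1.2] j6 -1.13 w 0.646 
 dp [ 69.9  -1.4 -35.9] roll -0.051
```

```bash
python3 -m crank '[{"dp":[35,0,-18],"roll":-0.05,"gripper":90},{"dp":[70,0,-36],"roll":-0.05,"gripper":90},{"dp":[70,0,-36],"roll":-0.05,"gripper":90},{"dp":[70,0,-36],"roll":-0.05,"gripper":90},{"dp":[70,0,-36],"roll":-0.05,"gripper":90}]' 40; python3 - <<'E'
from h import *
go(464,-279,71,31)
s=eyes.capture("scene");save(s,"s5.png",(285,220,115,135),4)
E
```

```text
time_s: 15.78
eef_pos: [463.4, -278.5, 141.9]
ee_rot: [0.615, -0.615, 0.35, -0.348]
force: [0.1, 0.8, 0.1]
grip_width: 0.646
t 15.78 pos [ 463.4 -278.5  141.9] jaw 30.9 tilt [-0.002  0.002 -1.   ] F [0.1 0.8 0.1] j6 -1.3 w 0.646 
 dp [ 0.9 70.9  0.3] roll -0.002
```

View pics/s5.png

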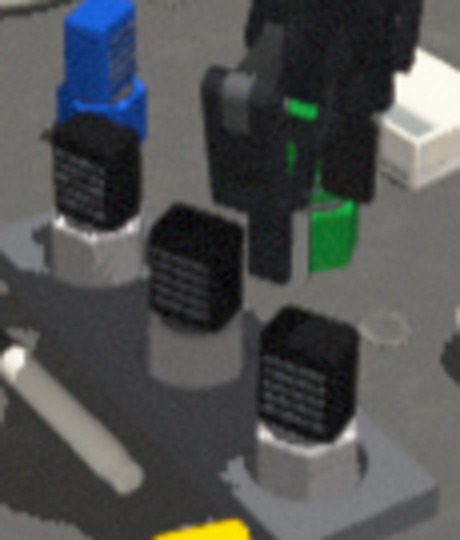

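The left and middle sockets stand upright in their wells at (97,200) and (195,300) in the crop. The jaws are over the right socket at (308,400), so I'll take it.

```bash
python3 -m crank '[{"dp":[1,40,0],"roll":0,"gripper":90},{"dp":[1,71,0],"roll":0,"gripper":90},{"dp":[1,71,0],"roll":0,"gripper":90},{"dp":[1,71,0],"roll":0,"gripper":180},{"dp":[1,71,0],"roll":0,"gripper":255},{"dp":[1,71,0],"roll":0,"gripper":255},{"dp":[1,71,0],"roll":0,"gripper":255},{"dp":[1,71,0],"roll":0,"gripper":255}]' 60; python3 -c "
from h import *
go(463,-278.4,70,31)"; python3 -m crank '[{"dp":[0,-40,0],"roll":0,"gripper":255},{"dp":[0,-80,0],"roll":0,"gripper":255},{"dp":[0,-120,0],"roll":0,"gripper":255},{"dp":[0,-120,0],"roll":0,"gripper":255},{"dp":[0,-120,0],"roll":0,"gripper":255}]' 60; python3 -c "
from h import *
go(552.5,182,190,32)"
```

```text
time_s: 16.5
eef_pos: [465.3, -280.5, 74.4]
ee_rot: [-0.615, 0.615, -0.347, 0.35]
force: [1.1, 1.4, 7.0]
grip_width: 0.27
t 16.5 pos [ 465.3 -280.5   74.4] jaw 30.9 tilt [ 0.003 -0.002 -1.   ] F [1.1 1.4 7. ] j6 -1.3 w 0.27 
 dp [-3.   4.4 -0.9] roll -0.001
time_s: 16.92
eef_pos: [465.0, -280.5, 195.0]
ee_rot: [-0.615, 0.616, -0.347, 0.35]
force: [0.4, 0.4, -1.9]
grip_width: 0.271
t 16.92 pos [ 465.  -280.5  195. ] jaw 30.9 tilt [ 0.004 -0.004 -1.   ] F [ 0.4  0.4 -1.9] j6 -1.3 w 0.271 
 dp [-351.7    3.6  312.9] roll -0.018
```

```bash
python3 -m crank '[{"dp":[-352,0,313],"roll":-0.018,"gripper":255},{"dp":[-352,0,313],"roll":-0.018,"gripper":255},{"dp":[-352,0,313],"roll":-0.018,"gripper":255},{"dp":[-352,0,313],"roll":-0.018,"gripper":255},{"dp":[-352,0,313],"roll":-0.018,"gripper":255},{"dp":[-352,0,313],"roll":-0.018,"gripper":255},{"dp":[-352,0,313],"roll":-0.018,"gripper":255},{"dp":[-352,0,313],"roll":-0.018,"gripper":255},{"dp":[-352,0,313],"roll":-0.018,"gripper":255},{"dp":[-352,0,313],"roll":-0.018,"gripper":255}]' 60;  python3 -c "
from h import *
go(552.5,182,190,32)"
```

```text
time_s: 17.75
eef_pos: [541.1, 131.5, 191.1]
ee_rot: [-0.618, 0.619, -0.344, 0.342]
force: [0.2, -1.1, -0.5]
grip_width: 0.269
t 17.75 pos [541.1 131.5 191.1] jaw 32.0 tilt [-0.002 -0.    -1.   ] F [ 0.2 -1.1 -0.5] j6 -0.53 w 0.269 
 dp [-36.8   1.1  36.4] roll -0.0
```

```bash
python3 -m crank '[{"dp":[-20,0,20],"roll":0,"gripper":255},{"dp":[-37,0,37],"roll":0,"gripper":255},{"dp":[-37,0,37],"roll":0,"gripper":255},{"dp":[-37,0,37],"roll":0,"gripper":255},{"dp":[-37,0,37],"roll":0,"gripper":255}]' 60;  python3 -c "
from h import *
go(552.5,182,150,32)"
```

```text
time_s: 18.17
eef_pos: [553.1, 179.8, 191.4]
ee_rot: [-0.618, 0.619, -0.343, 0.343]
force: [0.2, -1.0, -1.0]
grip_width: 0.268
t 18.17 pos [553.1 179.8 191.4] jaw 32.0 tilt [-0.002 -0.001 -1.   ] F [ 0.2 -1.  -1. ] j6 -0.44 w 0.268 
 dp [-2.2 41.4  0.7] roll -0.001
```

```bash
python3 -m crank '[{"dp":[-1.7,20,1],"roll":0,"gripper":255},{"dp":[-1.7,34,1],"roll":0,"gripper":255},{"dp":[-1.7,38,1],"roll":0,"gripper":255},{"dp":[-1.7,42,1],"roll":0,"gripper":255},{"dp":[-1.7,44,1],"roll":0,"gripper":255},{"dp":[-1.7,44,1],"roll":0,"gripper":255}]' 60; python3 -c "
from h import *
go(553,182,138.4,32)"
```

```text
time_s: 18.67
eef_pos: [554.8, 181.2, 150.4]
ee_rot: [0.619, -0.617, 0.342, -0.345]
force: [2.1, -0.1, 5.4]
grip_width: 0.274
t 18.67 pos [554.8 181.2 150.4] jaw 31.9 tilt [ 0.005  0.    -1.   ] F [ 2.1 -0.1  5.4] j6 -0.44 w 0.274 
 dp [-1.6 12.  -1.2] roll -0.002
```

It's already 2 mm lower with little force, so I'll press gently with a yaw sweep.

```bash
python3 -m crank '[{"dp":[0,3,0],"roll":0,"gripper":255},{"dp":[0,5,0],"roll":0,"gripper":255},{"dp":[0,5,0],"roll":0.1,"gripper":255},{"dp":[0,5,0],"roll":0.2,"gripper":255},{"dp":[0,5,0],"roll":0.1,"gripper":255},{"dp":[0,5,0],"roll":0,"gripper":255},{"dp":[0,5,0],"roll":-0.1,"gripper":255}]' 60; python3 -c "
from h import *
go(553,182,138.4,32)"
```

```text
time_s: 19.25
eef_pos: [556.3, 181.2, 144.9]
ee_rot: [0.637, -0.634, 0.308, -0.313]
force: [12.6, 1.8, -2.3]
grip_width: 0.274
t 19.25 pos [556.3 181.2 144.9] jaw 37.9 tilt [ 0.009  0.001 -1.   ] F [12.6  1.8 -2.3] j6 -0.55 w 0.274 
 dp [-2.7  6.4 -2.2] roll 0.102
```

```bash
python3 -m crank '[{"dp":[2,1,1.6],"roll":0.05,"gripper":255},{"dp":[2.4,3,1.9],"roll":0.1,"gripper":255},{"dp":[2.4,5,1.9],"roll":0.1,"gripper":255},{"dp":[2.4,7,1.9],"roll":0.1,"gripper":255},{"dp":[2.4,9,1.9],"roll":0.1,"gripper":255},{"dp":[2.4,9,1.9],"roll":0.1,"gripper":255}]' 60; python3 -c "
from h import *
go(556,182,138.4,32)"
```

```text
time_s: 19.75
eef_pos: [557.0, 180.8, 138.4]
ee_rot: [0.619, -0.618, 0.342, -0.344]
force: [-10.2, -3.4, 28.7]
grip_width: 0.269
t 19.75 pos [557.  180.8 138.4] jaw 32.0 tilt [ 0.003 -0.001 -1.   ] F [-10.2  -3.4  28.7] j6 -0.44 w 0.269 
 dp [-1.6 -0.1 -0.2] roll 0.0
```

Reached the expected seat height of 138.4 mm, with a firm stop. I'll ease the side load and most of the push, then look.

```bash
python3 -m crank '[{"dp":[-1.2,-1,-0.8],"roll":0,"gripper":255},{"dp":[-1.2,-2,-0.8],"roll":0,"gripper":255},{"dp":[-1.2,-2,-0.8],"roll":0,"gripper":255},{"dp":[-1.2,-2,-0.8],"roll":0,"gripper":255}]' 60; python3 - <<'E'
from h import *
go(556,182,138.4,32)
s=eyes.capture("scene");save(s,"s6.png",(200,100,200,250),3) 
im=cv2.imread("pics/s6.png");cv2.imwrite("pics/s6.png",cv2.resize(im,(480,600)))
E
```

```text
time_s: 20.08
eef_pos: [556.5, 181.1, 138.4]
ee_rot: [0.619, -0.618, 0.341, -0.344]
force: [0.3, -2.6, 9.9]
grip_width: 0.27
t 20.08 pos [556.5 181.1 138.4] jaw 32.0 tilt [ 0.005 -0.001 -1.   ] F [ 0.3 -2.6  9.9] j6 -0.44 w 0.27 
 dp [-1.  0.  0.] roll 0.0
```

View pics/s6.png

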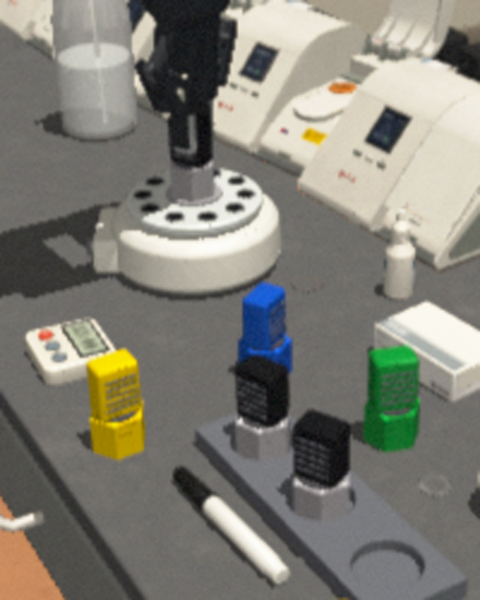

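The picture shows the held socket sitting down on the washer at (192,185). The two others are upright in their wells at (262,410) and (320,465), the third well is empty at (385,565), and the bystanders are where they were. Handing in.

```bash
python3 -c "
from rig import ctrl
print(ctrl.finish_job())"
```

```text
the job is handed in; nothing more can be done
None
```

The third socket, from the right-hand well as seen by the top camera, is the one that fits. It is held upright and fully down over the nut, and the job is handed in at about 20 s of the 72 s allowed.

- **Sockets that don't fit:** the left and middle ones both stopped about 14.4 mm above the washer, even when centred and turned about ±11°. Both are back upright in the wells they came from.
- **Fitting socket:** it went down to the expected seat height, with the gripper's TCP at 138.4 mm, meaning the mouth is on the washer. It stopped firmly there under a 29 N push. I eased that to about 10 N down, with side force under 3 N and tilt about 0.3°.
- **Last picture:** the held socket is on the washer, two sockets stand in the holder and one well is empty. The dropper bottle, timer, carton and marker look undisturbed.

No check failed. The measured nut centre varied by 2–3 mm between the cameras and the contact readings, so the final alignment was done by feel.

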